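# Turn a stool rung flat side up in the V-cradle and clamp it

## Robot

A 6-joint arm with a two-finger parallel gripper is mounted at the origin on the work surface. World frame = base frame: x ahead of the robot, y to its left, z up, the work surface at z = 0. Lengths are in mm, angles in rad, forces in N, time in s.
With the tool pointing down it reaches from about 300 to 875 mm from the base axis. Payload 4.2 kg.
Tool frame: the origin (TCP) lies where the fingers leave the gripper's body, on its centre line; the fingertips stand 73 mm ahead of it and the grasp point (between the pads) lies env.grasp_offset ahead of it (env.grasp_offset is the distance from the TCP to the grasp point, in mm); z points along the fingers, y is the line along which they close (so a half turn about z gives the same grasp; the last joint's range is limited). The gripper opens to 85 mm and grips with 20 to 120 N. Pads are 22 mm wide; open, the fingers measure 114 mm over their backs; the gripper's body (76 mm by 85 mm) begins 54 mm behind the grasp point. The pads swing forward as they close: fully open they stand 13 mm farther back than shut.
Start: joints at [-1.368, 0.32, 1.565, -0, 1.257, -0.02], TCP at [127.053, -560.795, 303.938] pointing down, gripper open.
Joint ranges: [-3.11, 3.11], [-0.84, 2.01], [0.21, 2.61], [-1.34, 4.49], [0.05, 2.63], [-2.56, 2.56]. Speed limits (rad/s): [2.57, 2.57, 3.14, 3.14, 3.14, 3.14].

## Interface

Orientations are given as a 3x3 rotation matrix whose columns are the frame's x, y, z axes.
In Python, from rig import sense, vision, env gives the robot as it stands.
- The arm moves only by the shell command python3 -m pendant 'ROWS' [FORCE]. ROWS is a JSON object of lists of equal length, an entry for each row: "delta_rot": the turn, a rotation vector about the tool's x, y, z in degrees, a list of three; "offset": the shift along the tool's x, y, z in cm, a list of three; "gripper": the closure, from -1 (fully open) to 1 (shut). A call has 1 to 20 rows; each row shifts and turns the commanded pose from where the row before left it, along the tool's axes as they then stand; what a row does not reach is not made up. A row lasts 1/10 s, in which the tool goes at most 50 mm and 8.59 degrees, less where a joint would pass 70% of its speed; a pose out of reach is approached as far as the arm can. A call is refused whole if a number of a shift passes 5 or a number of a turn 8.59, either way. A call with a gripper value outside its range is refused whole. The fingers move at their own pace and stop on an object; FORCE is the grip in N (left out, the last holds). Time passes only in rows, so rows that do not move let the fingers close. It gives the time, the measured TCP pose, the force, the opening and the grip force at its end, in the units of the state.
- sense(): the state, without advancing time (a new reading comes with each control period).
- vision.snapshot(name): name is "side" or "top"; returns a dict with "pixels" (400x640x3 uint8, red, green, blue), "vfov" (degrees; the focal length in pixels is half the picture's height over the tangent of half this angle, whatever the lens; pixels are square), "cx", "cy" (the principal point, pixels), "D" ([k1, k2, p1, p2, k3] as OpenCV has them; the pictures are not rectified), "world_from_camera" (4x4, takes a point from camera to world coordinates). Camera axes: x right, y down, z forward; pixel columns grow to the right and rows downward; lengths in mm; the calibration is good to about 2 mm. A picture is of the moment at which its call begins. There is no depth.
- env.hand_in(): hands the job in; it is judged then, once.
The state is a dict: "time_s": time; "joint_positions": joint angles; "joint_vel": joint speeds; "joint_efforts": joint torques, N m; "tcp_pos": TCP position; "tool_rot": TCP orientation; "force": force on the tool from outside, world axes, zero at the start; "moment": the same for the moment, N m; "finger_gap": finger opening in mm; "finger_force": force on a finger pad.
Only numpy, scipy, OpenCV 4.12 (cv2) and the standard library are available. Lean on these libraries where they do the work, as an engineer would, in place of code of your own. Each camera call takes 0.05 s, during which the arm holds its last target. There are 200 camera calls.

## Task

The stool rung lies loose in the V-cradle with its planed flat turned off to the side. Roll it in the cradle until the flat with its screw hole faces straight up, ready for the driver, then screw the black clamp knob down (clockwise) some two turns, regripping as you go, until it is tight and its rubber pad presses firmly on the rung. Keep the rung lying down in both V-notches with its flat between them, leave the driver, screw box, try square and pencil where they are, and let go.

Things in the scene. Friction and masses are not known exactly. Their poses are not given: they have to be found in the camera images.
- cradle: Fixed V-cradle, origin on the bench, own y along the rung, z up: plywood base 130 mm wide, 18 mm high, y -160 to 90 mm; two beech V-blocks 90 mm wide, 75 mm high: the clamp one at y -135 to -90 mm, the plain one at y 20 to 65 mm. Their 90-degree notches hold the rung's axis at x = 0, z = 75 mm.
- bridge (a point): Middle of the top of the steel stirrup's bridge, which stands over the clamp V-block at the cradle's own y = -112.5 mm, 128 mm above the bench; 106 mm wide (x), 30 mm long (y). On it sits the screw's nut, 22 mm across and 6 mm high; the clamp screw goes down through it. Axes as the cradle's.
- grip_spot (a point): Point on the rung's axis (as it lies in the notches) at the cradle's own y = +112 mm: on the free end of the rung, which sticks out 75 to 105 mm past the plain V-block, bench 75 mm below, clear all round. Axes as the cradle's.
- rung: Loose round birch stool rung, 32 mm diameter, 310 mm long, 0.17 kg; origin at its centre, own y along its axis, own z square out through its flat (64 x 21 mm, 12 mm from the axis). It lies in both notches under the raised clamp, own z leaning 55 degrees from vertical to the cradle's +x. Pinch its free end across and tilt the gripper about its axis to roll it; it stays as rolled.
- flat_centre (a point): Centre of the rung's flat, at the 8 mm dark screw hole: own y = -35 mm, z = 12 mm of the rung. Axes as the rung's.
- knob (a point): Centre of the black fluted clamp knob, on the screw's axis: 36 mm diameter, 26 mm high (13 mm above and below this point), 169 mm above the bench at joint 0. It goes down 5 mm a turn; fully down its underside is still 18 mm above the bridge and 12 mm above the nut, so fingertips can reach 8 mm below it. Light to turn (0.05 N m); stays where it is left.
- clamp_screw (a joint): Turn of the clamp screw, rad, growing clockwise seen from above (tightening). 0 = fully raised, pad 7.5 mm above the rung; starts between 0 and 1.6. The pad meets the rung at about 9.4 (1.5 turns) and then presses some 6 N more per rad; the screw is tight, at a hard stop, at 12.57 (2 turns), pressing about 20 N. The pad does not turn with it.
- pad: Round rubber pad, 27 mm diameter, under the clamp screw; origin at the centre of its lower face. It only travels up and down.
- driver: Bystander: cordless impact driver standing on its battery, 230 mm tall, battery 118 x 78 mm; origin under the battery's centre.
- screw_box: Bystander: open cardboard box of wood screws, 75 x 95 x 24 mm; origin under its centre.
- try_square: Bystander: try square lying flat, wooden stock 115 x 18 x 18 mm along its own y, 165 mm steel blade along its own +x; origin under the stock's centre.
- pencil: Bystander: green hexagonal pencil lying flat, 170 mm along its own y; origin at its middle.

How it is judged (in metres and radians):
At the end, for the whole second after the job is handed in: The rung lies at rest down in both V-notches (axis 71 to 78 mm above the bench, within 0.04 rad of the cradle's), its flat between the two V-blocks (its centre at -58 to -12 mm along the cradle) and facing up within 0.16 rad (9 degrees), and the rubber pad presses on it with more than 6 N (angle between rung's own z axis and vertical below 0.16 rad and contact force between pad and rung above 6 N and z of rung in the frame of cradle between 0.071 and 0.078 m and angle between the y axis of rung and the y axis of cradle, either way round below 0.04 rad and y of flat_centre in the frame of cradle between -0.058 and -0.012 m and linear speed of rung below 0.01 m/s); the robot touches nothing.
It fails at once if a bystander is pushed more than 30 mm from its place (distance of any of driver, screw_box, try_square, pencil from where it was at the start of the episode above 0.03 m).
It fails at once if the driver is tipped over (angle between driver's own z axis and vertical above 0.5 rad).
It also fails if it takes over 72 s, if anything falls off the work surface, if the arm or the gripper's body presses on something with over 40 N, if the wrist force passes 120 N, or if a joint passes its speed limit or range.

## Working session

There is one attempt and no reset: what is moved stays moved. The work goes in short steps, Python scripts to look and compute and a shell command to move; the robot and the scene stay as the last step left them, time stands still between calls to the robot, and variables do not carry over. Pictures are saved under pics/ and viewed, at most 10 in all, crops included, and the job is handed in when it is done.

```bash
ls; mkdir -p pics
python3 - <<'E'
from rig import sense, vision, env
import cv2
print(env.grasp_offset)
for n in("side","top"):
    s=vision.snapshot(n); cv2.imwrite(f"pics/{n}0.png",s["pixels"][...,::-1]); print(n,s["vfov"],s["cx"],s["cy"],s["D"],s["world_from_camera"])
s=sense(); print(s["time_s"],s["tcp_pos"],s["tool_rot"],s["finger_gap"])
E
```

```text
pics
53.900000000000006
side 46.78739223542131 318.1612034680154 200.6797206913457 [-0.06385763  0.          0.          0.          0.        ] [[ 9.95602975e-01 -5.88585693e-02  7.28723939e-02  4.74337048e+02]
 [-9.35421395e-02 -6.65876009e-01  7.40174986e-01 -7.70803970e+02]
 [ 4.95833814e-03 -7.43737057e-01 -6.68453891e-01  8.56127616e+02]
 [ 0.00000000e+00  0.00000000e+00  0.00000000e+00  1.00000000e+00]]
top 51.961514505590294 324.7514213844827 204.40633106045934 [0.00443501 0.         0.         0.         0.        ] [[-2.99768007e-02 -9.95103363e-01  9.41843355e-02  4.67806676e+02]
 [-9.99376897e-01  3.15948100e-02  1.57348838e-02 -6.24247869e+00]
 [-1.86335719e-02 -9.36539674e-02 -9.95430422e-01  1.03799236e+03]
 [ 0.00000000e+00  0.00000000e+00  0.00000000e+00  1.00000000e+00]]
0.1 [ 126.98938336 -560.48561636  303.18383065] [[ 9.75278688e-01  2.20978221e-01 -3.25642313e-04]
 [ 2.20978460e-01 -9.75277523e-01  1.50740727e-03]
 [ 1.55125485e-05 -1.54210212e-03 -9.99998811e-01]] 85.3415479159056
```

View pics/side0.png

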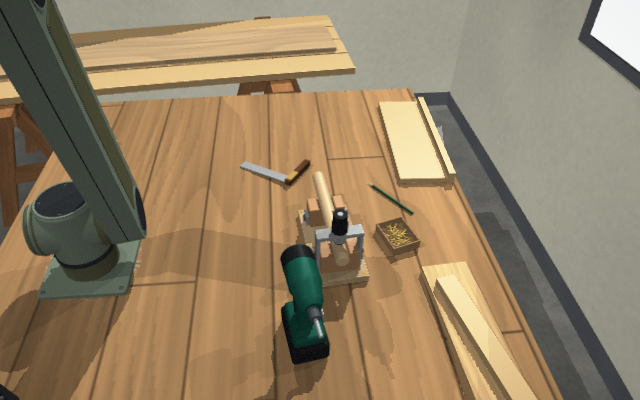

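View pics/top0.png

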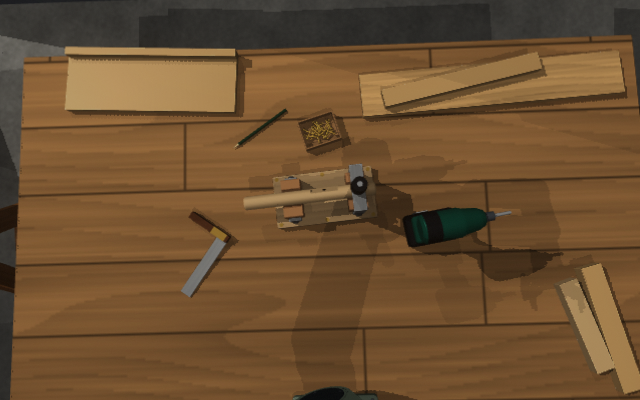

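The side view shows the cradle around (335,245), the knob at (340,220) and the driver in front at (305,310). The top view shows the knob at (359,185), the rung from (244,204) to about (365,190), and the driver at about (440,227). I'll enlarge both.

Run:
```python
import cv2,numpy as np
a=cv2.imread("pics/top0.png")[155:240,235:395]; b=cv2.imread("pics/side0.png")[165:290,280:400]
cv2.imwrite("pics/topc.png",cv2.resize(a,None,fx=5,fy=5,interpolation=cv2.INTER_CUBIC))
cv2.imwrite("pics/sidec.png",cv2.resize(b,None,fx=4.8,fy=4.8,interpolation=cv2.INTER_CUBIC))
```

```text
(no output)
```

View pics/topc.png

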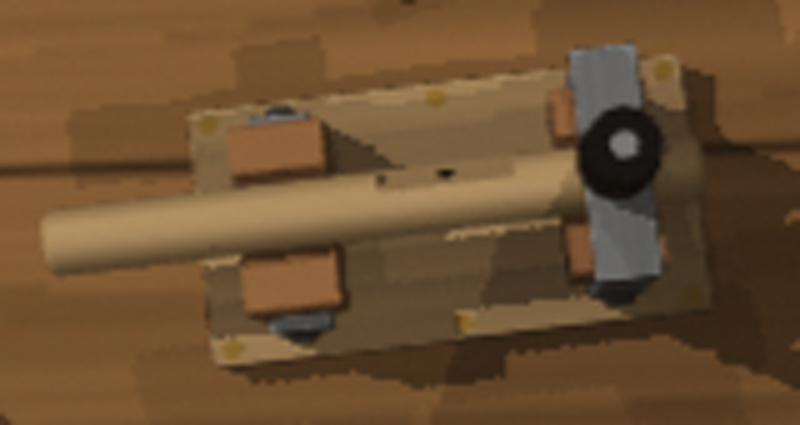

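View pics/sidec.png

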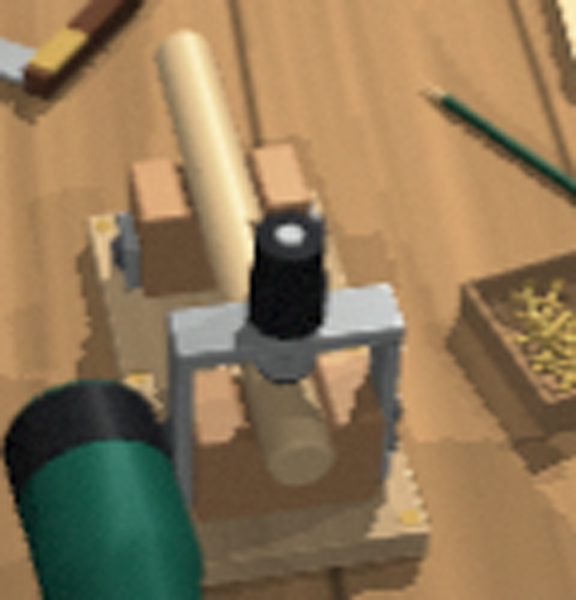

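Crop readings (top): base corners (190,113), (680,57), (213,366), (710,305); bridge corners (568,50), (633,43), (597,278), (660,272); knob (622,147); rung end (45,242); hole (447,174). Side crop: base corners (90,215) and (430,535), knob top (290,232). The flat leans to cradle +x, which is picture-up.

```bash
cat > h.py <<'E'
import cv2,numpy as np
from scipy.optimize import least_squares
from scipy.spatial.transform import Rotation as R
from rig import sense, vision, env
def cam(s):
    f=200/np.tan(np.radians(s["vfov"]/2)); K=np.array([[f,0,s["cx"]],[0,f,s["cy"]],[0,0,1.]])
    T=np.linalg.inv(np.array(s["world_from_camera"])); return K,np.array(s["D"]),T
def proj(c,P):
    K,D,T=c; return cv2.projectPoints(np.atleast_2d(P).astype(float),cv2.Rodrigues(T[:3,:3])[0],T[:3,3],K,D)[0][:,0]
def back(c,uv,z):
    K,D,T=c; r=np.append(cv2.undistortPoints(np.array([[uv]],float),K,D)[0,0],1)
    W=np.linalg.inv(T); d=W[:3,:3]@r; o=W[:3,3]; return o+d*(z-o[2])/d[2]
tc=lambda u:((np.array(u)+.5)/5-.5+[235,155])
sc=lambda u:((np.array(u)+.5)/4.8-.5+[280,165])
E
python3 - <<'E'
from h import *
ct,cs=cam(vision.snapshot("top")),cam(vision.snapshot("side"))
top={(65,90,18):(190,113),(65,-160,18):(680,57),(-65,90,18):(213,366),(-65,-160,18):(710,305),(45,65,75):(228,128),(-45,65,75):(247,315),(-45,20,75):(343,302),
(53,-97.5,128):(568,50),(53,-127.5,128):(633,43),(-53,-97.5,128):(597,278),(-53,-127.5,128):(660,272),(0,-112.5,180):(621,150)}
side={(-65,90,18):(90,215),(65,-160,18):(430,535),(0,-112.5,180):(290,232),(-45,65,75):(133,162)}
def W(p,P): c,s=np.cos(p[2]),np.sin(p[2]); P=np.array(P,float); return np.c_[p[0]+c*P[:,0]-s*P[:,1],p[1]+s*P[:,0]+c*P[:,1],P[:,2]]
def f(p): return np.r_[(proj(ct,W(p,list(top)))-tc(list(top.values()))).ravel(),(proj(cs,W(p,list(side)))-sc(list(side.values()))).ravel()]
r=least_squares(f,[480,0,0.1],loss="soft_l1"); p=r.x; print(p,np.degrees(p[2])); print(f(p).reshape(-1,2).round(1).tolist())
np.save("p.npy",p)
print("knob",W(p,[(0,-112.5,169)]),"grip",W(p,[(0,112,75)]))
e=back(ct,tc((45,242)),80); h=back(ct,tc((447,174)),82)
c,s=np.cos(p[2]),np.sin(p[2])
for q in(e,h): d=q[:2]-p[:2]; print("in cradle",c*d[0]+s*d[1],-s*d[0]+c*d[1])
for uv,z in(((405,228),200),((405,215),200),((440,208),215),((412,246),50),((460,208),190)): q=back(ct,uv,z);print("driver",q, np.hypot(*(q-W(p,[(0,-112.5,169)])[0])[:2]))
s=sense();print(s["time_s"],s["joint_positions"])
E
```

```text
[581.46788046  45.40956825 119.46308174] 6844.73039139799
[[-0.6, -0.6], [0.2, -0.7], [0.1, 0.1], [0.6, 1.0], [-0.4, -0.4], [-0.3, -0.2], [-0.5, 0.2], [0.1, -0.2], [0.4, -0.3], [-0.1, 1.0], [0.7, 0.7], [0.5, -1.0], [-0.4, -0.6], [0.2, -1.0], [0.1, 0.5], [-0.7, -0.3]]
knob [[590.74543409 -66.70723244 169.        ]] grip [[572.2315604  157.02807206  75.        ]]
in cradle -0.8561545453216901 154.95816085689978
in cradle 9.228028772861066 -36.72392545832173
driver [ 493.77600927 -154.59633758  200.        ] 130.87232003655936
driver [ 520.22238215 -155.87484081  200.        ] 113.68536949283275
driver [ 531.13190736 -223.62536799  215.        ] 167.86028068472163
driver [ 455.06380996 -195.70471507   50.        ] 187.21606141306899
driver [ 531.76319562 -271.17510862  190.        ] 212.80511470557929
0.2 [-1.36798391e+00  3.20083115e-01  1.56516167e+00  1.41497351e-05
  1.25741612e+00 -1.99995629e-02]
```

Cradle at (581.5, 45.4), yaw 4.73°; residuals are under 1 px. The driver is over 110 mm from the knob, so it's clear.

```bash
python3 -m pendant '{"offset":[[3.27,-3,-0.49],[3.27,-3,-0.49],[3.27,-3,-0.49],[3.27,-3,-0.49],[3.27,-3,-0.49],[3.27,-3,-0.49],[3.27,-3,-0.49],[3.27,-3,-0.49],[3.27,-3,-0.49],[3.27,-3,-0.49],[3.27,-3,-0.49],[3.27,-3,-0.49],[3.27,-3,-0.49],[3.27,-3,-0.49],[3.27,-3,-0.49],[3.27,-3,-0.49],[3.27,-3,-0.49],[3.27,-3,-0.49],[3.27,-3,-0.49],[3.27,-3,-0.49]],"delta_rot":[[0,0,0],[0,0,0],[0,0,0],[0,0,0],[0,0,0],[0,0,0],[0,0,0],[0,0,0],[0,0,0],[0,0,0],[0,0,0],[0,0,0],[0,0,0],[0,0,0],[0,0,0],[0,0,0],[0,0,0],[0,0,0],[0,0,0],[0,0,0]],"gripper":[-1,-1,-1,-1,-1,-1,-1,-1,-1,-1,-1,-1,-1,-1,-1,-1,-1,-1,-1,-1]}' 30
python3 -m pendant '{"offset":[[0,0,0],[0,0,0],[0,0,0],[0,0,0],[0,0,0],[0,0,0],[0,0,0],[0,0,0],[0,0,0],[0,0,0],[0,0,0],[0,0,0],[0,0,0],[0,0,0],[0,0,0]],"delta_rot":[[0,0,-8.2],[0,0,-8.2],[0,0,-8.2],[0,0,-8.2],[0,0,-8.2],[0,0,-8.2],[0,0,-8.2],[0,0,-8.2],[0,0,-8.2],[0,0,-8.2],[7,0,0],[7,0,0],[7,0,0],[7,0,0],[0,0,0]],"gripper":[-1,-1,-1,-1,-1,-1,-1,-1,-1,-1,-1,-1,-1,-1,-1]}'
cat > to.py <<'E'
# offset in the tool frame (cm) + turn (deg) to put the grasp point at cradle point P with tilt about cradle y and extra spin
from h import *
import sys
p=np.load("p.npy")
def rep(P,tilt,spin=0,back=0):
    s=sense(); Rt=np.array(s["tool_rot"]); C=R.from_euler("z",p[2]).as_matrix()
    D=C@R.from_euler("y",tilt,degrees=True).as_matrix()@np.array([[0,1,0],[1,0,0],[0,0,-1.]])@R.from_euler("z",spin,degrees=True).as_matrix()
    w=np.array([p[0],p[1],0])+C@np.array(P,float); t=w-(env.grasp_offset+back)*D[:,2]
    print("t",s["time_s"],"gap",s["finger_gap"],"F",np.round(s["force"],1),"go",env.grasp_offset,"j",np.round(s["joint_positions"],2))
    print("offset cm",(Rt.T@(t-s["tcp_pos"])/10).round(2),"rot deg",R.from_matrix(Rt.T@D).as_rotvec(degrees=True).round(2))
if __name__=="__main__": rep(eval(sys.argv[1]),*map(float,sys.argv[2:]))
E
python3 to.py '(0,118,75)' 28
```

```text
time_s: 2.2
tcp_pos: [633.0, 170.6, 401.8]
tool_rot: [[0.975, 0.221, -0.0], [0.221, -0.975, -0.0], [-0.0, 0.0, -1.0]]
force: [0.7, 0.6, -0.1]
finger_gap: 85.5
finger_force: 0.0
time_s: 3.7
tcp_pos: [634.2, 168.9, 397.8]
tool_rot: [[-0.082, 0.878, -0.472], [0.997, 0.072, -0.04], [-0.001, -0.474, -0.881]]
force: [0.4, 0.2, -1.1]
finger_gap: 85.5
finger_force: 0.0
t 3.7 gap 85.48205257970238 F [ 0.4  0.2 -1.1] go 53.900000000000006 j [0.22 0.64 0.87 0.07 2.12 0.16]
offset cm [-0.05  9.75 26.01] rot deg [-0.29  0.05 -0.02]
```

```bash
python3 -m pendant '{"offset":[[0,3.25,2],[0,3.25,2],[0,3.25,2],[0,0,4],[0,0,4],[0,0,4],[0,0,4],[0,0,2],[0,0,1],[0,0,1],[0,0,0]],"delta_rot":[[0,0,0],[0,0,0],[0,0,0],[0,0,0],[0,0,0],[0,0,0],[0,0,0],[0,0,0],[0,0,0],[0,0,0],[0,0,0]],"gripper":[-1,-1,-1,-1,-1,-1,-1,-1,-1,-1,-1]}' 30
python3 to.py '(0,118,75)' 28
python3 - <<'E'
from h import *
for n in("top","side"):
    im=vision.snapshot(n)["pixels"][...,::-1]; im=im[150:240,220:380] if n=="top" else im[130:260,260:400]
    cv2.imwrite(f"pics/{n}1.png",cv2.resize(im,(640,360) if n=="top" else (560,520),interpolation=cv2.INTER_CUBIC))
E
```

```text
time_s: 4.8
tcp_pos: [596.3, 165.9, 126.6]
tool_rot: [[-0.083, 0.88, -0.467], [0.997, 0.073, -0.039], [-0.0, -0.469, -0.883]]
force: [-1.0, -0.9, 0.7]
finger_gap: 85.7
finger_force: 0.0
t 4.8 gap 85.65787979008198 F [-1.  -0.9  0.7] go 53.900000000000006 j [0.23 0.72 1.4  0.07 1.5  0.12]
offset cm [-0.08  0.24  0.32] rot deg [0.04 0.03 0.04]
```

View pics/side1.png

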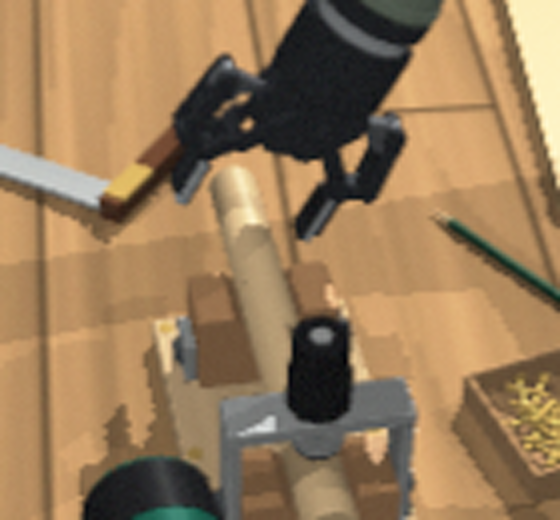

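The fingers straddle the rung's free end (rung end at (235,190) in the crop, pads at (190,180) and (315,215)). I'll close on it.

```bash
python3 -m pendant '{"offset":[[-0.08,0.24,0.32],[0,0,0],[0,0,0],[0,0,0],[0,0,0],[0,0,0],[0,0,0],[0,0,0],[0,0,0],[0,0,0]],"delta_rot":[[0,0,0],[0,0,0],[0,0,0],[0,0,0],[0,0,0],[0,0,0],[0,0,0],[0,0,0],[0,0,0],[0,0,0]],"gripper":[-1,-1,1,1,1,1,1,1,1,1]}' 30
python3 to.py '(0,118,75)' 28
```

```text
time_s: 5.9
tcp_pos: [596.6, 165.4, 122.9]
tool_rot: [[-0.083, 0.879, -0.469], [0.997, 0.073, -0.039], [0.0, -0.471, -0.882]]
force: [-3.6, 1.5, 5.7]
finger_gap: 31.1
finger_force: 31.2
t 5.9 gap 31.136779733955397 F [-3.6  1.5  5.7] go 53.900000000000006 j [0.23 0.73 1.4  0.07 1.5  0.12]
offset cm [-0.03  0.04  0.02] rot deg [-0.08 -0.01  0.02]
```

```bash
python3 -m pendant '{"offset":[[0,-0.47,0.02],[0,-0.47,0.02],[0,-0.47,0.02],[0,-0.47,0.02],[0,-0.47,0.02],[0,-0.47,0.02],[0,-0.47,0.02],[0,-0.47,0.02],[0,-0.47,0.02],[0,-0.47,0.02],[0,-0.47,0.02],[0,0,0],[0,0,0]],"delta_rot":[[-5,0,0],[-5,0,0],[-5,0,0],[-5,0,0],[-5,0,0],[-5,0,0],[-5,0,0],[-5,0,0],[-5,0,0],[-5,0,0],[-5,0,0],[0,0,0],[0,0,0]],"gripper":[1,1,1,1,1,1,1,1,1,1,1,1,1]}'
python3 to.py '(0,118,75)' -27
python3 - <<'E'
from h import *
im=vision.snapshot("top")["pixels"][...,::-1][155:240,235:395]
cv2.imwrite("pics/top2.png",cv2.resize(im,None,fx=5,fy=5,interpolation=cv2.INTER_CUBIC))
E
```

```text
time_s: 7.2
tcp_pos: [547.2, 160.8, 123.0]
tool_rot: [[-0.082, 0.893, 0.443], [0.997, 0.074, 0.035], [-0.002, 0.445, -0.896]]
force: [-8.3, 5.3, 4.1]
finger_gap: 31.0
finger_force: 31.5
t 7.2 gap 31.030012763347347 F [-8.3  5.3  4.1] go 53.900000000000006 j [ 0.31  0.39  2.08 -0.45  0.24  0.64]
offset cm [0.02 0.02 0.  ] rot deg [-0.6   0.11  0.02]
```

View pics/top2.png

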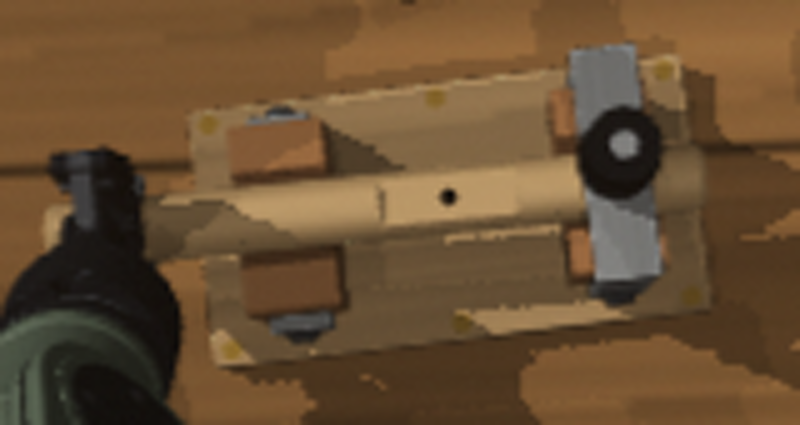

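The flat now shows its full width, with the hole at (448,196). I'll check the roll from the hole's sideways offset.

Run:
```python
from h import *
p=np.load("p.npy"); c=cam(vision.snapshot("top"))
def cr(q): d=q[:2]-p[:2]; C,S=np.cos(p[2]),np.sin(p[2]); return (C*d[0]+S*d[1],-S*d[0]+C*d[1])
h=cr(back(c,tc((448,196)),87)); print("hole",h,"deg",np.degrees(np.arcsin(h[0]/12)))
for a in((384,188),(384,222),(516,167),(518,213)): print(cr(back(c,tc(a),87)))
for a in((300,187),(304,250)): print("sides",cr(back(c,tc(a),75)))
```

```text
hole (np.float64(-1.7716431047103376), np.float64(-36.055311067729534)) deg -8.490007666826294
(np.float64(5.39234182729127), np.float64(-6.770625693643343))
(np.float64(-10.485145963623257), np.float64(-5.024995052852113))
(np.float64(8.140853265911801), np.float64(-69.1409163050266))
(np.float64(-13.435737145742142), np.float64(-67.57526118396525))
sides (np.float64(11.978114364232617), np.float64(33.158986150705175))
sides (np.float64(-18.027435996639156), np.float64(34.439854297737654))
```

Side edges and flat centre read about 2–3 mm to −x as well, so it's a calibration bias. The roll is within a few degrees of upright. I'll release and go over the knob.

```bash
python3 -m pendant '{"offset":[[0,0,0],[0,0,0],[0,0,0],[0,0,0],[0,0,0],[0,0,0],[0,0,-1.5],[0,0,-3],[0,0,-3],[0,0,-3],[0,0,-3],[0,0,-3],[0,0,-3],[0,0,-3],[0,0,-2],[0,0,0]],"delta_rot":[[0,0,0],[0,0,0],[0,0,0],[0,0,0],[0,0,0],[0,0,0],[0,0,0],[0,0,0],[0,0,0],[0,0,0],[0,0,0],[6.6,0,0],[6.6,0,0],[6.6,0,0],[6.6,0,0],[0,0,0]],"gripper":[-0.4,-0.4,-1,-1,-1,-1,-1,-1,-1,-1,-1,-1,-1,-1,-1,-1]}'
python3 -m pendant '{"offset":[[0,0,0],[0,0,0],[0,0,0],[0,0,0],[0,0,0],[0,0,0],[0,0,0],[0,0,0],[0,0,0],[0,0,0],[0,0,0],[0,0,0],[0,0,0],[0,0,0],[0,0,0],[0,0,0]],"delta_rot":[[0,0,-8.4],[0,0,-8.4],[0,0,-8.4],[0,0,-8.4],[0,0,-8.4],[0,0,-8.4],[0,0,-8.4],[0,0,-8.4],[0,0,-8.4],[0,0,-8.4],[0,0,-8.4],[0,0,-8.4],[0,0,-8.4],[0,0,-8.4],[0,0,-8.4],[0,0,0]],"gripper":[-1,-1,-1,-1,-1,-1,-1,-1,-1,-1,-1,-1,-1,-1,-1,-1]}'
python3 to.py '(0,-112.5,169)' 0 -126
```

```text
time_s: 8.9
tcp_pos: [457.9, 153.8, 350.9]
tool_rot: [[-0.081, 0.997, 0.008], [0.997, 0.081, -0.0], [-0.001, 0.008, -1.0]]
force: [1.0, -0.9, -0.4]
finger_gap: 85.6
finger_force: 0.0
time_s: 10.5
tcp_pos: [454.8, 153.2, 346.8]
tool_rot: [[-0.759, -0.652, 0.001], [-0.652, 0.759, -0.003], [0.001, -0.003, -1.0]]
force: [0.0, -0.5, -0.2]
finger_gap: 85.7
finger_force: 0.0
t 10.5 gap 85.68655976909531 F [ 0.  -0.5 -0.2] go 53.900000000000006 j [ 0.3   0.14  1.69 -0.    1.31 -1.98]
offset cm [  4.   -25.5   12.48] rot deg [-0.18 -0.04 -0.07]
```

```bash
python3 -m pendant '{"offset":[[0.67,-4.25,0],[0.67,-4.25,0],[0.67,-4.25,0],[0.67,-4.25,0],[0.67,-4.25,0],[0.65,-4.25,0],[0,0,0],[0,0,3],[0,0,3],[0,0,3],[0,0,2],[0,0,1],[0,0,0]],"delta_rot":[[0,0,0],[0,0,0],[0,0,0],[0,0,0],[0,0,0],[0,0,0],[0,0,0],[0,0,0],[0,0,0],[0,0,0],[0,0,0],[0,0,0],[0,0,0]],"gripper":[-1,-1,-1,-1,-1,-1,-1,-1,-1,-1,-1,-1,-1]}'
python3 to.py '(0,-112.5,169)' 0 -126
```

```text
time_s: 11.8
tcp_pos: [590.6, -65.8, 227.4]
tool_rot: [[-0.759, -0.651, -0.001], [-0.651, 0.759, -0.002], [0.002, -0.001, -1.0]]
force: [0.5, 0.5, -1.2]
finger_gap: 85.3
finger_force: 0.0
t 11.8 gap 85.3122991073138 F [ 0.5  0.5 -1.2] go 53.900000000000006 j [-0.13  0.41  1.63 -0.    1.1  -2.41]
offset cm [ 0.05 -0.08  0.45] rot deg [-0.04 -0.11 -0.11]
```

Run:
```python
from h import *
im=np.hstack([cv2.resize(vision.snapshot("side")["pixels"][165:285,280:400,::-1],(400,400),interpolation=2),cv2.resize(vision.snapshot("top")["pixels"][135:235,300:400,::-1],(400,400),interpolation=2)])
cv2.imwrite("pics/knob3.png",im)
```

```text
(no output)
```

View pics/knob3.png

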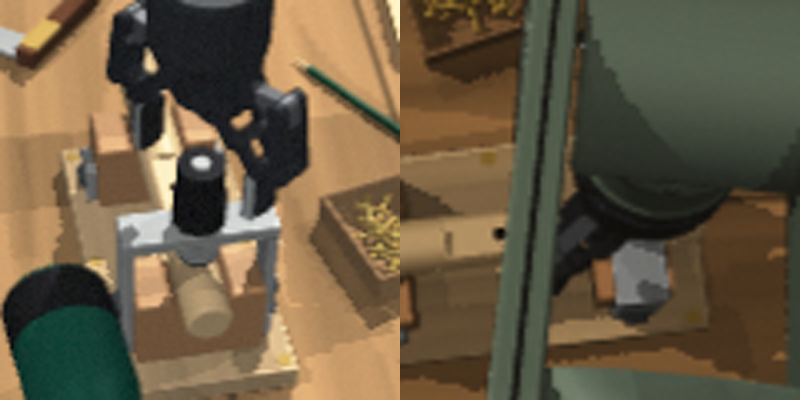

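In the side crop the pads at (148,120) and (258,190) straddle the knob at (200,190), and the driver is well clear. I'll grip it and make stroke 1.

```bash
python3 -m pendant '{"offset":[[0.05,-0.08,0.4],[0,0,0],[0,0,0],[0,0,0],[0,0,0],[0,0,0],[0,0,0],[0,0,0],[0,0,0]],"delta_rot":[[0,0,0],[0,0,0],[0,0,0],[0,0,0],[0,0,0],[0,0,0],[0,0,0],[0,0,0],[0,0,0]],"gripper":[-1,1,1,1,1,1,1,1,1]}' 30
python3 -m pendant '{"offset":[[0,0,0.012],[0,0,0.012],[0,0,0.012],[0,0,0.012],[0,0,0.012],[0,0,0.012],[0,0,0.012],[0,0,0.012],[0,0,0.012],[0,0,0.012],[0,0,0.012],[0,0,0.012],[0,0,0.012],[0,0,0.012],[0,0,0.012]],"delta_rot":[[0,0,8.5],[0,0,8.5],[0,0,8.5],[0,0,8.5],[0,0,8.5],[0,0,8.5],[0,0,8.5],[0,0,8.5],[0,0,8.5],[0,0,8.5],[0,0,8.5],[0,0,8.5],[0,0,8.5],[0,0,8.5],[0,0,8.5]],"gripper":[1,1,1,1,1,1,1,1,1,1,1,1,1,1,1]}'
python3 to.py '(0,-112.5,167)' 0 1.5
```

```text
time_s: 12.8
tcp_pos: [591.4, -66.8, 225.5]
tool_rot: [[-0.758, -0.652, 0.002], [-0.652, 0.758, -0.001], [-0.0, -0.002, -1.0]]
force: [-3.1, 3.7, 5.6]
finger_gap: 34.9
finger_force: 30.1
time_s: 14.3
tcp_pos: [590.0, -67.7, 223.7]
tool_rot: [[-0.05, 0.999, -0.003], [0.999, 0.05, -0.003], [-0.003, -0.003, -1.0]]
force: [-6.5, 0.6, 8.7]
finger_gap: 35.1
finger_force: 30.2
t 14.3 gap 35.13866044644384 F [-6.5  0.6  8.7] go 53.900000000000006 j [-0.13  0.41  1.64 -0.    1.1  -0.18]
offset cm [0.09 0.08 0.28] rot deg [-0.16  0.17 -0.38]
```

```bash
python3 -m pendant '{"offset":[[0,0,0.012],[0,0,0.012],[0,0,0.012],[0,0,0.012],[0,0,0.012],[0,0,0.012],[0,0,0.012],[0,0,0.012],[0,0,0.012],[0,0,0.012],[0,0,0.012],[0,0,0.012],[0,0,0.012],[0,0,0.012],[0,0,0.012],[0,0,0],[0,0,0],[0,0,0],[0,0,0],[0,0,0]],"delta_rot":[[0,0,8.5],[0,0,8.5],[0,0,8.5],[0,0,8.5],[0,0,8.5],[0,0,8.5],[0,0,8.5],[0,0,8.5],[0,0,8.5],[0,0,8.5],[0,0,8.5],[0,0,8.5],[0,0,8.5],[0,0,8.5],[0,0,8.5],[0,0,0],[0,0,0],[0,0,0],[0,0,0],[0,0,0]],"gripper":[1,1,1,1,1,1,1,1,1,1,1,1,1,1,1,1,-1,-1,-1,-1]}'
python3 -m pendant '{"offset":[[0,0,0],[0,0,0],[0,0,0],[0,0,0],[0,0,0],[0,0,0],[0,0,0],[0,0,0],[0,0,0],[0,0,0],[0,0,0],[0,0,0],[0,0,0],[0,0,0],[0,0,0]],"delta_rot":[[0,0,-8.5],[0,0,-8.5],[0,0,-8.5],[0,0,-8.5],[0,0,-8.5],[0,0,-8.5],[0,0,-8.5],[0,0,-8.5],[0,0,-8.5],[0,0,-8.5],[0,0,-8.5],[0,0,-8.5],[0,0,-8.5],[0,0,-8.5],[0,0,-8.5]],"gripper":[-1,-1,-1,-1,-1,-1,-1,-1,-1,-1,-1,-1,-1,-1,-1]}'
python3 -m pendant '{"offset":[[0,0,0],[0,0,0],[0,0,0],[0,0,0],[0,0,0],[0,0,0],[0,0,0],[0,0,0],[0,0,0],[0,0,0],[0,0,0],[0,0,0],[0,0,0],[0,0,0],[0,0,0]],"delta_rot":[[0,0,-8.5],[0,0,-8.5],[0,0,-8.5],[0,0,-8.5],[0,0,-8.5],[0,0,-8.5],[0,0,-8.5],[0,0,-8.5],[0,0,-8.5],[0,0,-8.5],[0,0,-8.5],[0,0,-8.5],[0,0,-8.5],[0,0,-8.5],[0,0,0]],"gripper":[-1,-1,-1,-1,-1,-1,-1,-1,-1,-1,-1,-1,-1,-1,-1]}'
python3 to.py '(0,-112.5,165.5)' 0 -126
```

```text
time_s: 16.3
tcp_pos: [592.0, -67.6, 221.1]
tool_rot: [[0.826, -0.564, 0.002], [-0.564, -0.826, -0.003], [0.003, 0.001, -1.0]]
force: [0.2, -0.1, 0.1]
finger_gap: 84.8
finger_force: 0.0
time_s: 17.8
tcp_pos: [591.9, -67.5, 221.2]
tool_rot: [[-0.061, 0.998, 0.002], [0.998, 0.061, -0.003], [-0.003, 0.002, -1.0]]
force: [0.4, -0.2, -0.9]
finger_gap: 85.4
finger_force: 0.0
time_s: 19.3
tcp_pos: [591.9, -67.5, 221.2]
tool_rot: [[-0.847, -0.532, 0.002], [-0.532, 0.847, -0.003], [-0.001, -0.003, -1.0]]
force: [-0.0, -0.1, -0.8]
finger_gap: 85.8
finger_force: 0.0
t 19.3 gap 85.7844500167778 F [-0.  -0.1 -0.8] go 53.900000000000006 j [-0.13  0.41  1.64 -0.    1.09 -2.26]
offset cm [0.05 0.13 0.18] rot deg [-0.19  0.02 -8.57]
```

Stroke 1 turned the knob without slip. Stroke 2:

```bash
python3 -m pendant '{"offset":[[0,0.05,0.15],[0,0,0],[0,0,0],[0,0,0],[0,0,0],[0,0,0],[0,0,0],[0,0,0]],"delta_rot":[[0,0,-4],[0,0,0],[0,0,0],[0,0,0],[0,0,0],[0,0,0],[0,0,0],[0,0,0]],"gripper":[-1,1,1,1,1,1,1,1]}' 30
python3 -m pendant '{"offset":[[0,0,0.012],[0,0,0.012],[0,0,0.012],[0,0,0.012],[0,0,0.012],[0,0,0.012],[0,0,0.012],[0,0,0.012],[0,0,0.012],[0,0,0.012],[0,0,0.012],[0,0,0.012],[0,0,0.012],[0,0,0.012],[0,0,0.012]],"delta_rot":[[0,0,8.5],[0,0,8.5],[0,0,8.5],[0,0,8.5],[0,0,8.5],[0,0,8.5],[0,0,8.5],[0,0,8.5],[0,0,8.5],[0,0,8.5],[0,0,8.5],[0,0,8.5],[0,0,8.5],[0,0,8.5],[0,0,8.5]],"gripper":[1,1,1,1,1,1,1,1,1,1,1,1,1,1,1]}'
python3 -m pendant '{"offset":[[0,0,0.012],[0,0,0.012],[0,0,0.012],[0,0,0.012],[0,0,0.012],[0,0,0.012],[0,0,0.012],[0,0,0.012],[0,0,0.012],[0,0,0.012],[0,0,0.012],[0,0,0.012],[0,0,0.012],[0,0,0.012],[0,0,0.012],[0,0,0.012],[0,0,0]],"delta_rot":[[0,0,8.5],[0,0,8.5],[0,0,8.5],[0,0,8.5],[0,0,8.5],[0,0,8.5],[0,0,8.5],[0,0,8.5],[0,0,8.5],[0,0,8.5],[0,0,8.5],[0,0,8.5],[0,0,8.5],[0,0,8.5],[0,0,8.5],[0,0,8.5],[0,0,0]],"gripper":[1,1,1,1,1,1,1,1,1,1,1,1,1,1,1,1,1]}'
python3 - <<'E'
from rig import sense
s=sense(); print(s["moment"],s["force"])
E
python3 -m pendant '{"offset":[[0,0,0],[0,0,0],[0,0,0],[0,0,0],[0,0,0],[0,0,0],[0,0,0],[0,0,0],[0,0,0],[0,0,0],[0,0,0],[0,0,0],[0,0,0],[0,0,0],[0,0,0],[0,0,0],[0,0,0],[0,0,0],[0,0,0]],"delta_rot":[[0,0,0],[0,0,0],[0,0,0],[0,0,0],[0,0,-8.5],[0,0,-8.5],[0,0,-8.5],[0,0,-8.5],[0,0,-8.5],[0,0,-8.5],[0,0,-8.5],[0,0,-8.5],[0,0,-8.5],[0,0,-8.5],[0,0,-8.5],[0,0,-8.5],[0,0,-8.5],[0,0,-8.5],[0,0,-8.5]],"gripper":[-1,-1,-1,-1,-1,-1,-1,-1,-1,-1,-1,-1,-1,-1,-1,-1,-1,-1,-1]}'
python3 -m pendant '{"offset":[[0,0,0],[0,0,0],[0,0,0],[0,0,0],[0,0,0],[0,0,0],[0,0,0],[0,0,0],[0,0,0],[0,0,0],[0,0,0],[0,0,0],[0,0,0],[0,0,0],[0,0,0],[0,0,0],[0,0,0]],"delta_rot":[[0,0,-8.5],[0,0,-8.5],[0,0,-8.5],[0,0,-8.5],[0,0,-8.5],[0,0,-8.5],[0,0,-8.5],[0,0,-8.5],[0,0,-8.5],[0,0,-8.5],[0,0,-8.5],[0,0,-8.5],[0,0,-8.5],[0,0,-8.5],[0,0,-8.5],[0,0,-8.5],[0,0,0]],"gripper":[-1,-1,-1,-1,-1,-1,-1,-1,-1,-1,-1,-1,-1,-1,-1,-1,-1]}'
python3 to.py '(0,-112.5,162)' 0 -126
```

```text
time_s: 20.1
tcp_pos: [591.3, -66.6, 220.1]
tool_rot: [[-0.807, -0.59, 0.002], [-0.59, 0.807, -0.002], [-0.0, -0.002, -1.0]]
force: [-1.6, 3.0, 2.7]
finger_gap: 35.0
finger_force: 30.2
time_s: 21.6
tcp_pos: [590.0, -67.5, 218.3]
tool_rot: [[0.029, 1.0, -0.002], [1.0, -0.029, -0.004], [-0.004, -0.002, -1.0]]
force: [-5.7, -0.0, 5.4]
finger_gap: 35.3
finger_force: 30.3
time_s: 23.3
tcp_pos: [590.5, -66.2, 216.4]
tool_rot: [[0.676, -0.737, -0.0], [-0.737, -0.676, -0.0], [0.0, 0.0, -1.0]]
force: [-4.5, 3.9, 5.6]
finger_gap: 35.0
finger_force: 30.3
[ 0.8182178   0.69991379 -0.05382471] [-4.54861977  3.93708622  5.62908593]
time_s: 25.2
tcp_pos: [591.6, -67.1, 216.0]
tool_rot: [[0.165, 0.986, 0.002], [0.986, -0.165, -0.003], [-0.002, 0.003, -1.0]]
force: [0.2, 0.7, -0.2]
finger_gap: 85.6
finger_force: 0.0
time_s: 26.9
tcp_pos: [591.6, -67.1, 216.1]
tool_rot: [[-0.807, -0.59, 0.002], [-0.59, 0.807, -0.003], [-0.0, -0.003, -1.0]]
force: [-0.1, -0.0, -0.1]
finger_gap: 85.2
finger_force: 0.0
t 26.9 gap 85.2385209830518 F [-0.1 -0.  -0.1] go 53.900000000000006 j [-0.13  0.42  1.65 -0.    1.07 -2.33]
offset cm [0.05 0.08 0.02] rot deg [-0.19  0.01 -4.57]
```

```bash
m(){ python3 -c 'from rig import sense
s=sense();print("M",s["moment"].round(2) if hasattr(s["moment"],"round") else s["moment"],"j6",s["joint_positions"][5])'; }
python3 -m pendant '{"offset":[[0,0.04,0.1],[0,0,0],[0,0,0],[0,0,0],[0,0,0],[0,0,0],[0,0,0],[0,0,0]],"delta_rot":[[0,0,0],[0,0,0],[0,0,0],[0,0,0],[0,0,0],[0,0,0],[0,0,0],[0,0,0]],"gripper":[-1,1,1,1,1,1,1,1]}' 30 | tail -1; m
python3 -m pendant '{"offset":[[0,0,0.012],[0,0,0.012],[0,0,0.012],[0,0,0.012],[0,0,0.012],[0,0,0.012],[0,0,0.012],[0,0,0.012],[0,0,0.012],[0,0,0.012],[0,0,0.012],[0,0,0.012],[0,0,0.012]],"delta_rot":[[0,0,8.5],[0,0,8.5],[0,0,8.5],[0,0,8.5],[0,0,8.5],[0,0,8.5],[0,0,8.5],[0,0,8.5],[0,0,8.5],[0,0,8.5],[0,0,8.5],[0,0,8.5],[0,0,8.5]],"gripper":[1,1,1,1,1,1,1,1,1,1,1,1,1]}'|tail -1; m
python3 -m pendant '{"offset":[[0,0,0.012],[0,0,0.012],[0,0,0.012],[0,0,0.012]],"delta_rot":[[0,0,8.5],[0,0,8.5],[0,0,8.5],[0,0,8.5]],"gripper":[1,1,1,1]}' |tail -1; m
```

```text
finger_force: 30.0
M [ 0.23  0.21 -0.05] j6 -2.3316109446751283
finger_force: 30.3
M [-0.33  0.94  0.04] j6 -0.3971905547045869
finger_force: 30.5
M [-0.05  0.69  0.74] j6 0.19424018550404581
```

The moment jumped from 0.04 to 0.74 N m, so it's at the hard stop (consistent with a start angle near 1 rad). I'll release and look.

```bash
python3 -m pendant '{"offset":[[0,0,0],[0,0,0],[0,0,0],[0,0,0],[0,0,0],[0,0,-2],[0,0,-4],[0,0,-4],[0,0,-4],[-3,0,-3],[-4,0,0],[-4,0,0],[-4,0,0],[-4,0,0],[-4,0,0],[0,0,0],[0,0,0]],"delta_rot":[[0,0,4],[0,0,0],[0,0,0],[0,0,0],[0,0,0],[0,0,0],[0,0,0],[0,0,0],[0,0,0],[0,0,0],[0,0,0],[0,0,0],[0,0,0],[0,0,0],[0,0,0],[0,0,0],[0,0,0]],"gripper":[1,1,-1,-1,-1,-1,-1,-1,-1,-1,-1,-1,-1,-1,-1,-1,-1]}'
python3 - <<'E'
from h import *
im=np.hstack([cv2.resize(vision.snapshot("side")["pixels"][165:285,280:400,::-1],(360,360),interpolation=2),cv2.resize(vision.snapshot("top")["pixels"][155:240,235:320+60,::-1],(436,256),interpolation=2)[:256].copy() if 0 else cv2.resize(vision.snapshot("top")["pixels"][145:235,280:380,::-1],(400,360),interpolation=2)])
cv2.imwrite("pics/end4.png",im)
E
```

```text
time_s: 31.1
tcp_pos: [503.4, -279.6, 383.2]
tool_rot: [[0.382, 0.924, 0.002], [0.924, -0.382, -0.002], [-0.001, 0.003, -1.0]]
force: [-0.0, 0.8, 0.0]
finger_gap: 85.1
finger_force: 0.0
```

View pics/end4.png

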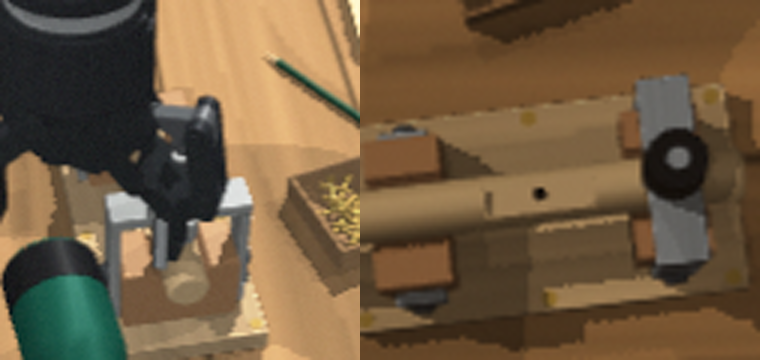

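The top crop shows the flat up with the hole at (540,194), and the clamp down on the rung. I'll do one numeric check of the roll against the rung's silhouette, since the tolerance is 9°.

Run:
```python
from h import *
p=np.load("p.npy"); s=vision.snapshot("top"); c=cam(s); g=cv2.GaussianBlur(cv2.cvtColor(s["pixels"],cv2.COLOR_RGB2GRAY),(0,0),.5).astype(float)
C=R.from_euler("z",p[2]).as_matrix(); w=lambda P:np.array([p[0],p[1],0])+np.atleast_2d(P)@C.T
def prof(y,z):
    x=np.arange(-24,24.1,2); uv=proj(c,w(np.c_[x,0*x+y,0*x+z])).astype(np.float32)
    return x,cv2.remap(g.astype(np.float32),uv[:,:1].copy(),uv[:,1:].copy(),cv2.INTER_LINEAR)[:,0]
print(prof(0,75)[0].astype(int).tolist())
for y,z in((5,75),(-20,75),(-55,75),(-60,75),(-20,87),(-50,87)): print(y,z,prof(y,z)[1].astype(int).tolist())
r=g[185:200,318:332]; print(r.min()); m=np.clip(r.max()*.55-r,0,None); v,u=np.indices(r.shape); h=((u*m).sum()/m.sum()+318,(v*m).sum()/m.sum()+185)
q=C.T@(back(c,h,87)-[p[0],p[1],0]); print("hole",h,q)
```

```text
[-24, -22, -20, -18, -16, -14, -12, -10, -8, -6, -4, -2, 0, 2, 4, 6, 8, 10, 12, 14, 16, 18, 20, 22, 24]
5 75 [54, 56, 59, 57, 54, 56, 63, 74, 85, 95, 106, 116, 124, 129, 133, 133, 132, 128, 122, 108, 80, 67, 63, 62, 62]
-20 75 [62, 64, 65, 64, 55, 54, 63, 89, 121, 129, 129, 129, 128, 128, 129, 129, 129, 127, 122, 112, 103, 101, 101, 102, 103]
-55 75 [79, 82, 101, 111, 86, 63, 64, 83, 117, 127, 129, 129, 129, 129, 129, 129, 128, 127, 124, 115, 105, 101, 101, 102, 102]
-60 75 [79, 90, 114, 122, 85, 64, 65, 87, 120, 128, 129, 129, 129, 129, 129, 129, 129, 127, 122, 114, 106, 102, 102, 102, 102]
-20 87 [63, 65, 65, 59, 54, 59, 75, 116, 126, 129, 129, 128, 128, 129, 129, 129, 127, 123, 115, 103, 101, 101, 102, 103, 103]
-50 87 [81, 97, 118, 101, 67, 62, 81, 106, 125, 129, 129, 129, 128, 128, 129, 129, 129, 124, 116, 108, 103, 102, 102, 102, 103]
26.0
hole (np.float64(325.3595342066958), np.float64(195.5080058224163)) [ -6.06740581 -38.29266328  87.        ]
```

Run:
```python
from h import *
p=np.load("p.npy"); s=vision.snapshot("top"); c=cam(s); g=cv2.cvtColor(s["pixels"],cv2.COLOR_RGB2GRAY).astype(float)
r=g[189:198,320:330]; print(r.astype(int)); m=np.clip(115-r[1:8,2:8],0,None); v,u=np.indices(m.shape); h=((u*m).sum()/m.sum()+322,(v*m).sum()/m.sum()+190)
C=R.from_euler("z",p[2]).as_matrix(); print(h,C.T@(back(c,h,87)-[p[0],p[1],0]))
```

```text
[[125 125 126 127 129 129 128 129 129 129]
 [130 129 129 129 129 129 128 129 130 129]
 [128 129 130 127 123 123 127 130 128 129]
 [129 129 130  83  32  17 107 128 130 129]
 [130 128 129  65  21  17  59 117 130 129]
 [130 129 129  89  44  39  87 122 129 130]
 [130 129 130 130 108 123 129 129 129 129]
 [130 129 129 128 130 130 130 129 127 127]
 [128 127 127 126 126 126 126 115 111  99]]
(np.float64(324.4786795048143), np.float64(192.9917469050894)) [ 4.12065601e-02 -3.69146608e+01  8.70000000e+01]
```

The hole is centred over the axis (0.04 mm off), so the flat faces straight up.

```bash
python3 -c 'from rig import env; print(env.hand_in())'
```

```text
the job is handed in; nothing more can be done
None
```

I rolled the rung until its flat faced straight up (hole within about 0.1 mm of the axis in the last picture), screwed the knob down to its hard stop (wrist moment jumped to 0.74 N m), let go and handed the job in at about 31 s; I did not measure the pad's force on the rung, and the hand-in gave no verdict.

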